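Hang the parts basket and shut its drawer

TASK

Lift the yellow parts basket out of the open drawer by its handle and hang it by the handle on the twin-prong hook of the stand, resting in the dips of both prongs, with the battery cell still in it. Then push the empty drawer fully home, past its catch. Leave the radio module, the flux bottle and the red screwdriver where they are.

Things in the scene. Friction and masses are not known exactly. Their poses are not given: they have to be found in the camera images.
- basket: yellow open basket, 50 (x) x 106 (y) x 45 mm high, 120 g, with a rigid upright steel wire handle: two uprights 6 mm thick at y = +-53.5 mm, at the middle of its x, joined by a straight top bar along y. Walls 3 mm. Origin at the centre of its underside, z up. It starts standing on the drawer's floor, its handle bar about parallel to the drawer front, and looks the same turned by half a turn
- basket_grip (a point): middle of the handle's top bar, 135 mm above the basket's underside. Bar along the basket's y, straight over +-44 mm, 6 mm thick; its middle +-16 mm carries a black rubber sleeve 12 mm thick, to be gripped between the fingers (closing along the basket's x). Axes as the basket's
- battery_cell: flat grey battery cell, 53 x 34 x 10 mm, lying loose on the basket's floor, which is 3 mm above the basket's underside. Origin at the centre of its underside
- hook_stand: fixed stand on the bench: dark base plate 8 mm thick, reaching from 120 mm before to 30 mm behind the post and 60 mm to either side, with an upright post 16 mm thick topped by a crossbar 12 mm thick, centre 200 mm high, from which two parallel prongs with red tips run along its -x (towards the robot). Origin on the bench under the post; z up
- hook_seat (a point): where the middle of the handle bar comes to rest: midway between the prongs, in their dips, 70 mm before the post, 199 mm above the bench; the bar hangs along y (axes as the stand's). Prongs 8 mm thick at y = +-32 mm; dips flat over x = +-8 mm, rising 8 mm towards the post, ending at the turned-up red tips, which reach x = -25 mm and 18 mm above this point. Nothing of the stand is higher
- kit_cabinet: fixed grey steel cabinet, 105 deep (x) x 150 wide (y) x 85 mm high, with one blue-fronted drawer that slides out along its -x (towards the robot). Origin at the centre of its underside; z up. Fixed things to the robot's right of the work, such as the open lid of a test fixture, stand up to 0.25 m above the bench
- kit_drawer (a joint): how far the drawer stands out, m: 0 fully home, 0.084 fully out. It slides with about 1 N of drag; over the last 12 mm a spring catch resists with up to about 8 N and, once passed (below about 5 mm), pulls the drawer home. It stays where it is left elsewhere
- drawer_front (a point): middle of the outer face of the drawer front, 55 mm above the bench (axes as the cabinet's; the face looks along -x). The front is 148 mm wide, 10 to 76 mm above the bench; a pull lip 56 mm wide, 38 to 42 mm above the bench, stands 7.5 mm out from it. Inside, the drawer is 128 (y) x 92 mm, its floor 19 mm and its walls 55 mm above the bench
- radio_module: black radio module, 115 x 65 x 41 mm, lying on the bench; to be left alone. Origin at the centre of its underside
- bottle: small amber dropper bottle, 34 mm thick, 102 mm high, standing on the bench; to be left alone. Origin at the centre of its underside
- screwdriver: red screwdriver, 180 mm long, 26 mm thick, lying on the bench along its own y; to be left alone. Origin at its middle, underside

How it is judged (in metres and radians):
On the way, in this order (a step that is already met when the one before it is completed fails the run):
1. the basket hangs by its handle in the dips of both prongs, let go, with the cell in it (x of basket_grip in the frame of hook_seat between -0.014 and 0.014 m and y of basket_grip in the frame of hook_seat between -0.02 and 0.02 m and z of basket_grip in the frame of hook_seat between -0.008 and 0.008 m and angle between basket's own z axis and vertical below 0.2 rad and contact force between basket and the fingers below 0.05 N and contact force between basket and hook_stand above 0.3 N and x of battery_cell in the frame of basket between -0.025 and 0.025 m and y of battery_cell in the frame of basket between -0.053 and 0.053 m and z of battery_cell in the frame of basket between -0.002 and 0.045 m), for 0.2 s.
2. the drawer is fully home (value of joint kit_drawer below 0.004 m), for 0.2 s.
At the end, for the whole second after the job is handed in: The basket hangs still by its handle on both prongs: middle of the bar within 14 mm along and 20 mm across the prongs and 8 mm in height of the hook seat, basket within 0.2 rad of upright, carried by the stand and let go; the battery cell lies in it; the drawer is within 4 mm of fully home (all of step 1 and value of joint kit_drawer below 0.004 m and linear speed of basket below 0.03 m/s); the robot touches nothing.
It fails at once if the radio module is moved more than 25 mm (distance of radio_module from where it was at the start of the episode above 0.025 m).
It fails at once if the flux bottle is moved more than 25 mm (distance of bottle from where it was at the start of the episode above 0.025 m).
It fails at once if the red screwdriver is moved more than 25 mm (distance of screwdriver from where it was at the start of the episode above 0.025 m).
It also fails if it takes over 64 s, if anything falls off the work surface, if the arm or the gripper's body presses on something with over 40 N, if the wrist force passes 120 N, or if a joint passes its speed limit or range.

ROBOT

A 6-joint arm with a two-finger parallel gripper is mounted at the origin on a cart in front of the work surface, level with it; the furniture and walls round the work are solid. World frame = base frame: x ahead of the robot, y to its left, z up, the work surface at z = 0. Lengths are in mm, angles in rad, forces in N, time in s.
With the tool pointing down it reaches from about 250 to 775 mm from the base axis. Payload 4 kg.
Tool frame: the origin (TCP) lies on the centre line of the jaws, within the pads' length; the fingertips stand 11 mm ahead of it and the grasp point (between the pads) lies 8 mm behind it; z points along the fingers, y is the line along which they close (so a half turn about z gives the same grasp; the last joint's range is limited). The gripper opens to 85 mm and grips with 20 to 120 N. Pads are 22 mm wide; open, the fingers measure 114 mm over their backs; the gripper's body (76 mm by 85 mm) begins 54 mm behind the grasp point. The pads swing forward as they close: fully open they stand 13 mm farther back than shut.
Start: joints at [-1.282, 0.087, 1.371, -0, 1.684, -0.103], TCP at [210.017, -508.34, 242.341] pointing down, gripper open.
Joint ranges: [-3.1, 3.1], [-0.76, 2.03], [0.27, 2.55], [-1.08, 4.22], [0.17, 2.65], [-2.57, 2.57]. Speed limits (rad/s): [2.79, 2.79, 3.14, 3.14, 3.14, 3.14].

INTERFACE

Orientations are given as a unit quaternion [w, x, y, z].
In Python, from station import env gives the robot as it stands.
- The arm moves only by the tool nudge_tcp, called after "Request:" by a JSON object that holds its "op" and its "data". Schema: {"type":"object","properties":{"deltas":{"type":"array","items":{"type":"array","items":{"type":"array","items":{"type":"number"},"minItems":5,"maxItems":5},"minItems":1,"maxItems":12},"minItems":1,"maxItems":1},"only":{"type":"string"},"quiet":{"type":"boolean"},"lines":{"type":"string"}},"required":["deltas"],"additionalProperties":false}. deltas is a list that holds a single list of rows (three levels of brackets), with 1 to 12 rows, each of 5 numbers: the opening from 0.0 (shut) to 1.0 (fully open), then dx, dy, dz in mm, then a turn about the tool's z in rad; each row is the pose to reach, as a shift and turn from the pose commanded when the call began, along the tool's axes at that moment; what a row does not reach only later rows make up. A row lasts 1/12 s, in which the tool goes at most 41.7 mm and 0.125 rad, less where a joint would pass 70% of its speed; a pose out of reach is approached as far as the arm can. The fingers move at their own pace and stop on an object; the grip force is fixed at half the most. Time passes only in rows, so rows that do not move let the fingers close. The tool returns the time, the measured TCP pose, the force, the opening and the grip force at its end. only (a regular expression) keeps the lines of the reply that match it, lines (a string "A,B") keeps lines A to B, and quiet returns only ok. Input that does not fit is refused with a message, and nothing moves.
- env.observe(): the state, without advancing time (a new reading comes with each control period).
- env.grab_frame(name): name is "scene" or "top" or "wrist"; returns the picture (384x512x3 uint8, blue, green, red); there is no depth.
- env.camera_params(name): a dict with "K" (3x3 intrinsics, pixels), "rvec" (rotation vector, rad) and "tvec" (3), from world to camera coordinates, as OpenCV has them. Camera axes: x right, y down, z forward; pixel columns grow to the right and rows downward; lengths in mm; the calibration is good to about 2 mm. A picture is of the moment at which its call begins: read the wrist's pose just before it. camera_params takes no time and is no camera call; for the wrist camera it gives the pose at the moment of the call.
- env.finish_job(): hands the job in; it is judged then, once.
The state is a dict: "t": time; "joints": joint angles; "qvel": joint speeds; "effort": joint torques, N m; "eef_pos": TCP position; "ee_rot": TCP orientation; "ft_force": force on the tool from outside, world axes, zero at the start; "torque": the same for the moment, N m; "opening": opening from 0.0 (shut) to 1.0 (fully open); "finger_force": force on a finger pad.
Only numpy, scipy, OpenCV 4.12 (cv2) and the standard library are available. Lean on these libraries where they do the work, as an engineer would, in place of code of your own. Each camera call takes 0.05 s, during which the arm holds its last target. There are 200 camera calls.

## Working session

There is one attempt and no reset: what is moved stays moved. The work goes in short steps, Python scripts to look and compute and a tool call to move; the robot and the scene stay as the last step left them, time stands still between calls to the robot, and variables do not carry over. Pictures are saved under pics/ and viewed, at most 14 in all, crops included, and the job is handed in when it is done.

```bash
mkdir -p pics; ls
```

Run:
```python
from station import env
import cv2
for n in("scene","top"):
    cv2.imwrite(f"pics/{n}0.png",env.grab_frame(n)); p=env.camera_params(n); print(n,p)
o=env.observe();print(o['t'],o['eef_pos'],o['ee_rot'])
```

```text
pics
station.py
scene {'K': array([[374.41184221,   0.        , 257.20744131],
       [  0.        , 374.41184221, 197.96044437],
       [  0.        ,   0.        ,   1.        ]]), 'rvec': array([ 1.0202748 , -2.28199523,  1.20686075]), 'tvec': array([351.44057415, 331.70270384, 687.34466018])}
top {'K': array([[400.10539936,   0.        , 254.38847346],
       [  0.        , 400.10539936, 191.14237665],
       [  0.        ,   0.        ,   1.        ]]), 'rvec': array([ 2.15732444, -2.12497659,  0.16160079]), 'tvec': array([ 26.27212993, 523.64404697, 994.95251473])}
0.1 [ 209.88429583 -507.92664458  241.24188004] [-9.97195663e-04  9.80872444e-01  1.94649024e-01 -1.12030561e-04]
```

View pics/scene0.png

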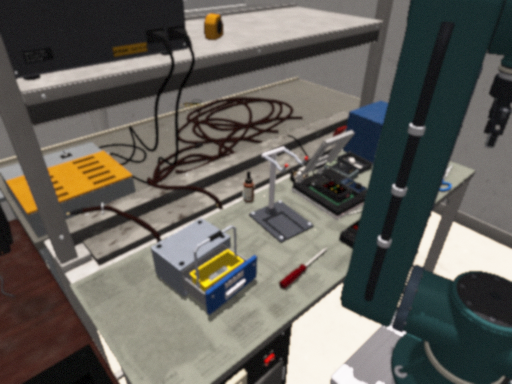

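View pics/top0.png

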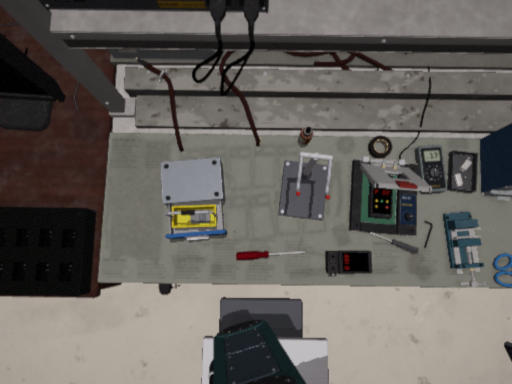

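Run:
```python
import cv2
a=cv2.imread("pics/top0.png")[145:245,155:345];b=cv2.imread("pics/scene0.png")[115:315,145:345]
cv2.imwrite("pics/topc.png",cv2.resize(a,None,fx=4,fy=4,interpolation=cv2.INTER_CUBIC))
cv2.imwrite("pics/scenec.png",cv2.resize(b,None,fx=3,fy=3,interpolation=cv2.INTER_CUBIC))
```

```text
(no output)
```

View pics/topc.png

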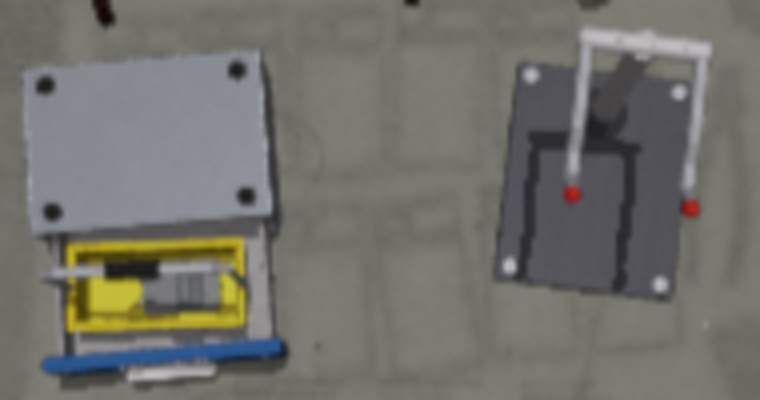

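View pics/scenec.png

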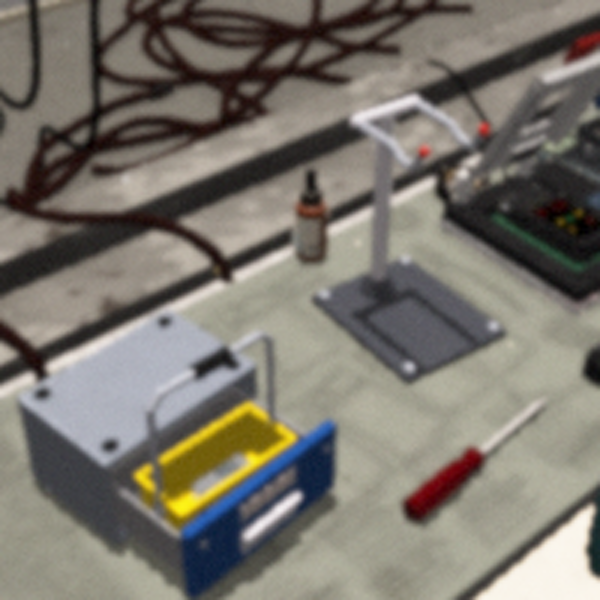

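Top view: cabinet left, drawer out, sleeve near crop (131,270), the two red tips at (573,194) and (691,208). Scene view: sleeve (214,361), tips (425,152),(484,129). The lid of the test fixture stands right of the hook. I'll triangulate these.

Create h.py:
```python
import numpy as np, cv2
from station import env
def P(n):
    p=env.camera_params(n);R=cv2.Rodrigues(np.array(p['rvec'],float))[0];return p['K'],R,np.array(p['tvec'],float)
def tri(obs):
    A=[];b=[]
    for (K,R,t),uv in obs:
        d=R.T@np.linalg.solve(K,[*uv,1]);d/=np.linalg.norm(d);c=-R.T@t;M=np.eye(3)-np.outer(d,d);A.append(M);b.append(M@c)
    x=np.linalg.lstsq(np.vstack(A),np.hstack(b),rcond=None)[0]
    r=[np.linalg.norm(M@x-bb) for M,bb in zip(A,b)]
    return x,max(r)
def plane(cam,uv,z):
    K,R,t=cam;d=R.T@np.linalg.solve(K,[*uv,1]);c=-R.T@t;return c+d*(z-c[2])/d[2]
def blobs(m,off,n=3,mina=4):
    k,_,s,c=cv2.connectedComponentsWithStats(m.astype(np.uint8));i=[j for j in np.argsort(-s[:,4]) if j and s[j,4]>=mina][:n]
    return [(c[j]+off,s[j,4]) for j in i]
```

Run:
```python
from h import *
T,S=P("top"),P("scene")
t=cv2.imread("pics/top0.png").astype(int);s=cv2.imread("pics/scene0.png").astype(int)
def red(im,x0,x1,y0,y1):
    c=im[y0:y1,x0:x1];return blobs((c[...,2]>c[...,1]+60)&(c[...,2]>110),(x0,y0),2,2)
def dark(im,x0,x1,y0,y1,th):
    c=im[y0:y1,x0:x1];return blobs(c.max(2)<th,(x0,y0),1)
rt=sorted(red(t,290,335,185,205),key=lambda q:q[0][0]);rs=sorted(red(s,280,312,152,172),key=lambda q:q[0][0]);print(rt,rs)
for a,b in zip(rt,rs): print('tip',tri([(T,a[0]),(S,b[0])]))
dt=dark(t,178,198,206,218,70);ds=dark(s,205,228,226,246,80);print(dt,ds)
print('sleeve',tri([(T,dt[0][0]),(S,ds[0][0])]))
f=lambda u,v:(u/4-.375+155,v/4-.375+145)
g=lambda u,v:(u/3-.33+145,v/3-.33+115)
# handle bar ends
for n,a,b in [("barL",f(55,274),g(153,398)),("barR",f(228,264),g(264,337)),("cross L",f(587,37),g(357,119)),("cross R",f(705,47),g(414,98))]: print(n,tri([(T,a),(S,b)]))
for q in [(531,75),(679,92),(510,265),(661,285)]: print('base',plane(T,f(*q),8))
for q in [(45,366),(285,347)]: print('front top',plane(T,f(*q),76))
for q in [(45,86),(237,70),(53,211),(246,195)]: print('cab',plane(T,f(*q),85))
yl=(t[...,1]>130)&(t[...,2]>130)&(t[...,0]<90);yl[:195]=0;yl[245:]=0;yl[:,:160]=0;yl[:,235:]=0
q=cv2.minAreaRect(np.argwhere(yl)[:,::-1].astype(np.float32));print(q);print([plane(T,c,64) for c in cv2.boxPoints(q)])
```

```text
[(array([297.5       , 193.28571429]), np.int32(14)), (array([327.38461538, 196.61538462]), np.int32(13))] [(array([286., 165.]), np.int32(9)), (array([306. , 157.5]), np.int32(12))]
tip (array([492.08007312, -59.44277691, 215.63225397]), np.float64(1.1279278194483664))
tip (array([ 485.59527924, -123.38960305,  215.94507346]), np.float64(1.3715981610701056))
[(array([187.40983607, 211.70491803]), np.int32(61))] [(array([216.21818182, 235.49090909]), np.int32(55))]
sleeve (array([453.68349056, 183.33051103, 156.72913163]), np.float64(2.8029228186223274))
barL (array([452.95124069, 230.41396502, 151.91109511]), np.float64(1.0848345299778153))
barR (array([459.93206727, 131.46175649, 146.93093487]), np.float64(0.03159549587404729))
cross L (array([581.1961636 , -69.50502192, 204.98272797]), np.float64(1.5508693387197394))
cross R (array([ 576.4792053 , -134.20442354,  205.30891477]), np.float64(1.4834914492865179))
base [605.19181614 -53.50718077   8.        ]
base [ 594.98529726 -153.11505549    8.        ]
base [476.36517134 -39.94907612   8.        ]
base [ 464.60307869 -139.74204316    8.        ]
front top [402.72654052 249.54622636  76.        ]
front top [416.56318369 102.62882364  76.        ]
cab [576.15491327 256.03578172  85.        ]
cab [588.17028374 136.47330828  85.        ]
cab [497.50357581 247.25754927  85.        ]
cab [509.27027991 128.49971256  85.        ]
((193.50473022460938, 215.63775634765625), (22.12478256225586, 43.767093658447266), 88.02507019042969)
[array([480.27714085, 242.44198949,  64.        ]), array([485.74882507, 132.64681135,  64.        ]), array([430.29480358, 129.07402797,  64.        ]), array([424.89621852, 237.95058602,  64.        ])]
```

Add to h.py:
```python
from scipy.spatial.transform import Rotation as Ro
def to(target,yaw_y=None):
    """shift in tool axes to world target; yaw_y = wanted world angle of tool y"""
    o=env.observe();w,x,y,z=o['ee_rot'];R=Ro.from_quat([x,y,z,w]).as_matrix();p=np.array(o['eef_pos'])
    print('t',round(o['t'],2),'p',p.round(1),'shift',(R.T@(np.array(target)-p)).round(1),'F',np.array(o['ft_force']).round(1),'op',round(o['opening'],3),'ff',o['finger_force'])
    a=np.arctan2(R[1,1],R[0,1]);print('tool y ang',round(a,4),'tilt',R[:,2].round(3))
    if yaw_y is not None: print('turn',-((yaw_y-a+np.pi)%(2*np.pi)-np.pi))
```

```text
(no output)
```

Request:
{"op": "nudge_tcp", "data": {"deltas": [[[1,0,0,-40,0],[1,0,0,-80,0],[1,20,-25,-100,0],[1,230,-275,-100,-1.1],[1,230,-275,-100,-1.1],[1,230,-275,-100,-1.1],[1,230,-275,-100,-1.1],[1,230,-275,-100,-1.1],[1,230,-275,-100,-1.1],[1,230,-275,-100,-1.1],[1,230,-275,-100,-1.1],[1,230,-275,-100,-1.1]]]}}

```text
t: 1.1
eef_pos: [318.6, -161.0, 342.8]
ee_rot: [0.0, 0.729, 0.684, 0.001]
ft_force: [-0.7, -0.6, 0.1]
opening: 1.006
finger_force: 0.0
```

```bash
python3 -c "
from h import *
to([430,183,340],0.06)"
```

```text
t 1.1 p [ 318.6 -161.   342.8] shift [350.4  89.2   3.7] F [-0.7 -0.6  0.1] op 1.006 ff 0.0
tool y ang -0.0639 tilt [ 0.002  0.002 -1.   ]
turn -0.12394834753252315
```

Request:
{"op": "nudge_tcp", "data": {"deltas": [[[1,40,10,0,-0.12],[1,80,20,0,-0.12],[1,120,31,0,-0.12],[1,160,41,0,-0.12],[1,200,51,0,-0.12],[1,240,61,0,-0.12],[1,280,71,0,-0.12],[1,320,81,0,-0.12],[1,350,89,0,-0.12],[1,350,89,0,-0.12],[1,350,89,0,-0.12]]]}}

```text
t: 2.02
eef_pos: [433.8, 176.8, 341.0]
ee_rot: [-0.001, 0.691, 0.723, -0.001]
ft_force: [-0.4, -0.0, 1.1]
opening: 0.996
finger_force: 0.0
```

Run:
```python
from h import *
to([453,182,200],0.06)
p=P("wrist");im=env.grab_frame("wrist");cv2.imwrite("pics/w1.png",im)
print(-p[1].T@p[2],p[1][2])
np.savez("w1.npz",K=p[0],R=p[1],t=p[2])
```

```text
t 2.02 p [433.8 176.8 341. ] shift [  4.5  19.9 140.9] F [-0.4 -0.   1.1] op 0.996 ff 0.0
tool y ang 0.0442 tilt [-0.003 -0.001 -1.   ]
turn -0.01576564477674669
[432.01108094 243.12206222 473.99566953] [ 0.00802119 -0.26562888 -0.96404199]
```

View pics/w1.png

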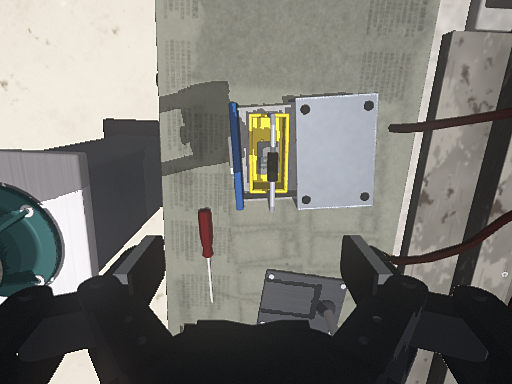

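Wrist view: sleeve at about (272,166), bar from (270,118) to (274,208), yellow basket rim, drawer front left. Computing the sleeve position from wrist + top.

Run:
```python
from h import *
W=tuple(np.load("w1.npz")[k] for k in"KRt");T=P("top");S=P("scene")
im=cv2.imread("pics/w1.png").astype(int)
c=im[145:185,262:285];b=blobs(c.max(2)<70,(262,145),2);print(b)
top=(187.41,211.70);sc=(216.22,235.49)
print(tri([(W,b[0][0]),(T,top)]),tri([(W,b[0][0]),(S,sc)]),tri([(W,b[0][0]),(S,sc),(T,top)]))
print('onplane',plane(W,b[0][0],156),plane(T,top,156))
yl=(im[...,1]>130)&(im[...,2]>130)&(im[...,0]<90);yl[:100]=0;yl[205:]=0;yl[:,:240]=0;yl[:,295:]=0
q=cv2.minAreaRect(np.argwhere(yl)[:,::-1].astype(np.float32));print(q);print([plane(W,k,64).round(1) for k in cv2.boxPoints(q)])
g=lambda r:np.mean([x for x in range(262,284) if im[r,x].min()>140])
for r in (125,130,135,140,185,190,195,200,205):
    try: print(r,plane(W,(g(r),r),154).round(1))
    except Exception: pass
```

```text
[(array([272.07216495, 166.16838488]), np.int32(291))]
(array([454.81941643, 184.37476496, 162.80717034]), np.float64(0.24259098745281094)) (array([454.49517858, 181.32544762, 153.95039175]), np.float64(1.562062807224637)) (array([454.30737918, 183.1986089 , 156.29775951]), np.float64(3.0591155306270847))
onplane [455.07048717 183.11187565 156.        ] [455.73648165 185.51994228 156.        ]
((268.5, 152.5), (79.0, 39.0), 90.0)
[array([426.3, 237. ,  64. ]), array([478.8, 239.2,  64. ]), array([487.1, 128.9,  64. ]), array([430.7, 126.4,  64. ])]
125 [453.5 227.1 154. ]
130 [453.8 221.9 154. ]
135 [454.1 216.6 154. ]
140 [454.5 211.3 154. ]
185 [456.4 161.3 154. ]
190 [456.8 155.5 154. ]
195 [457.1 149.7 154. ]
200 [455.3 143.6 154. ]
205 [454.7 137.6 154. ]
```

```bash
python3 -c "
from h import *
to([455,183,180],0.045)"
```

```text
t 2.07 p [433.7 175.7 341.5] shift [  6.6  21.9 161.4] F [ 0.4 -0.3  0.7] op 0.994 ff 0.0
tool y ang 0.0422 tilt [-0.002 -0.001 -1.   ]
turn -0.002809041802596113
```

Request:
{"op": "nudge_tcp", "data": {"deltas": [[[1,6,22,40,0],[1,6,22,80,0],[1,6,22,120,0],[1,6,22,160,0],[1,6,22,160,0],[1,6,22,160,0]]]}}

```text
t: 2.57
eef_pos: [453.5, 180.5, 179.7]
ee_rot: [-0.002, 0.693, 0.721, -0.003]
ft_force: [0.5, 1.2, 1.4]
opening: 0.995
finger_force: 0.0
```

Run:
```python
from h import *
to([455,183,146],0.045)
W=P("wrist");im=env.grab_frame("wrist");cv2.imwrite("pics/w2.png",im)
np.savez("w2.npz",K=W[0],R=W[1],t=W[2])
for p in ([455,183,154],[453.5,227,154]): print((W[0]@(W[1]@np.array(p)+W[2])/(W[1]@np.array(p)+W[2])[2]))
```

```text
t 2.57 p [453.5 180.5 179.7] shift [ 2.5  1.9 33.7] F [0.5 1.2 1.4] op 0.995 ff 0.0
tool y ang 0.0389 tilt [-0.007 -0.002 -1.   ]
turn -0.006107858762798735
[254.42516948 223.38758638   1.        ]
[254.87124778 146.93396258   1.        ]
```

View pics/w2.png

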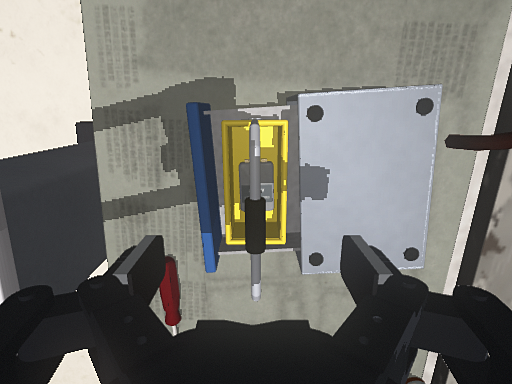

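Sleeve at (255,225), within 2 px of the prediction (254,223) for z=154 — both wrist views agree. Descend and grip.

Request:
{"op": "nudge_tcp", "data": {"deltas": [[[1,2,2,17,0],[1,2,2,33,0],[1,2,2,34,0],[1,2,2,34,0],[0,2,2,34,0],[0,2,2,34,0],[0,2,2,34,0],[0,2,2,34,0],[0,2,2,34,0],[0,2,2,34,0],[0,2,2,34,0],[0,2,2,34,0]]]}}

```text
t: 3.62
eef_pos: [457.6, 184.6, 148.5]
ee_rot: [0.0, 0.692, 0.722, 0.0]
ft_force: [-1.0, -0.3, 2.1]
opening: 0.115
finger_force: 58.4
```

```bash
python3 -c "
from h import *
to([455,183,250],0.045)"
```

```text
t 3.62 p [457.6 184.6 148.5] shift [  -1.5   -2.6 -101.5] F [-1.  -0.3  2.1] op 0.115 ff 58.44075322151184
tool y ang 0.0411 tilt [ 0.  0. -1.]
turn -0.003862351534150932
```

Request:
{"op": "nudge_tcp", "data": {"deltas": [[[0,0,0,-4,0],[0,0,0,-12,0],[0,0,0,-24,0],[0,0,0,-36,0],[0,0,0,-48,0],[0,0,0,-60,0],[0,0,0,-72,0],[0,0,0,-84,0],[0,0,0,-96,0],[0,0,0,-106,0],[0,0,0,-112,0],[0,0,0,-114,0]]]}}

```text
t: 4.62
eef_pos: [458.1, 184.6, 263.9]
ee_rot: [0.001, 0.692, 0.721, 0.001]
ft_force: [0.3, 0.2, -1.8]
opening: 0.118
finger_force: 58.5
```

Run:
```python
from h import *
to([509.7,-94.1,262],-0.103)
T=P("top");S=P("scene")
a=env.grab_frame("top");b=env.grab_frame("scene");W=P("wrist");w=env.grab_frame("wrist")
cv2.imwrite("pics/t3.png",a);cv2.imwrite("pics/s3.png",b);cv2.imwrite("pics/w3.png",w)
r=lambda im,x0,y0:cv2.resize(im,(400,300),interpolation=cv2.INTER_CUBIC)
cv2.imwrite("pics/c3.png",np.vstack([np.hstack([r(a[160:280,140:300],0,0),r(b[130:280,140:340],0,0)]),np.hstack([r(w,0,0),r(w[200:380,140:380],0,0)])]))
```

```text
t 4.62 p [458.1 184.6 263.9] shift [-280.6   40.2    1.9] F [ 0.3  0.2 -1.8] op 0.118 ff 58.49838137626648
tool y ang 0.041 tilt [ 0.002  0.001 -1.   ]
turn 0.143988313480647
```

View pics/c3.png

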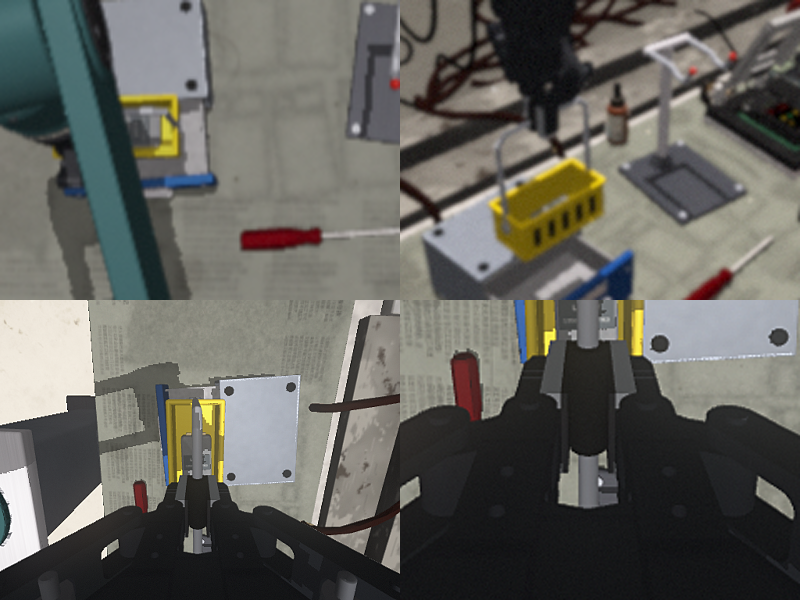

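Basket lifted level, gripped on the sleeve, cell inside. Moving to in front of the prongs.

Request:
{"op": "nudge_tcp", "data": {"deltas": [[[0,-8,-3,0,0],[0,-26,-8,0,0.02],[0,-52,-14,0,0.04],[0,-80,-20,0,0.06],[0,-110,-26,0,0.08],[0,-140,-32,0,0.1],[0,-170,-38,0,0.12],[0,-200,-43,0,0.14],[0,-228,-48,0,0.144],[0,-250,-52,0,0.144],[0,-262,-54,0,0.144],[0,-267,-54,0,0.144]]]}}

```text
t: 5.77
eef_pos: [413.4, -86.5, 261.5]
ee_rot: [-0.0, 0.744, 0.668, -0.001]
ft_force: [-0.5, 0.6, -1.7]
opening: 0.112
finger_force: 58.5
```

```bash
python3 -c "
from h import *
to([415.2,-84.3,224],-0.103)"
```

```text
t 5.77 p [413.4 -86.5 261.5] shift [ 2.4  1.6 37.5] F [-0.5  0.6 -1.7] op 0.112 ff 58.51137936115265
tool y ang -0.1065 tilt [-0.002 -0.    -1.   ]
turn -0.003465070613398069
```

Request:
{"op": "nudge_tcp", "data": {"deltas": [[[0,2,1,8,0],[0,2,1,20,0],[0,2,1,30,0],[0,2,1,36,0],[0,2,1,36,0],[0,2,1,36,0]]]}}

```text
t: 6.27
eef_pos: [415.4, -81.8, 225.4]
ee_rot: [-0.001, 0.742, 0.67, -0.0]
ft_force: [-0.1, 1.3, -1.3]
opening: 0.117
finger_force: 58.5
```

Run:
```python
from h import *
to([509.7,-94.1,226],-0.103)
W=P("wrist");w=env.grab_frame("wrist");b=env.grab_frame("scene")
cv2.imwrite("pics/w4.png",w);cv2.imwrite("pics/s4.png",b);np.savez("w4.npz",K=W[0],R=W[1],t=W[2])
w=w.astype(int)
for c,a in blobs((w[...,2]>w[...,1]+60)&(w[...,2]>110),(0,0),6): print(c,a,plane(W,c,212))
for p in ([491,-60.5,212],[485,-124,212]): q=W[0]@(W[1]@np.array(p)+W[2]);print(q/q[2])
cv2.imwrite("pics/c4.png",np.hstack([cv2.resize(cv2.imread("pics/w4.png"),(400,300)),cv2.resize(b[100:250,200:400],(400,300),interpolation=cv2.INTER_CUBIC)]))
```

```text
t 6.27 p [415.4 -81.8 225.4] shift [-2.6 95.  -0.8] F [-0.1  1.3 -1.3] op 0.117 ff 58.47562909126282
tool y ang -0.1016 tilt [-0.002  0.001 -1.   ]
turn 0.001365913485415593
[186.67962963  51.96851852] 540 [395.63871736  12.11793673 212.        ]
[402.26642336 187.6350365 ] 274 [495.56766109 -62.67834042 212.        ]
[359.81818182 319.09090909] 11 [ 473.33534868 -140.48761652  212.        ]
[194.8  86.6] 5 [397.02440316  -3.08875189 212.        ]
[393.39906127 184.42866349   1.        ]
[380.20439436 292.91815759   1.        ]
```

View pics/c4.png

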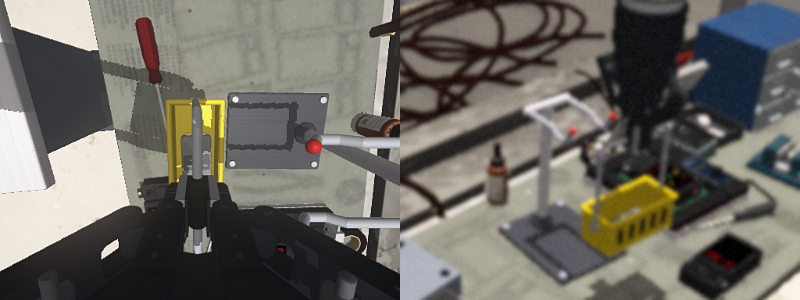

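Wrist: left tip at (402,188), basket with cell in hand in front of the prongs, prongs straddle the gripper line. Refine the seat with wrist+top.

Run:
```python
from h import *
W=tuple(np.load("w4.npz")[k] for k in"KRt");T,S=P("top"),P("scene")
for o in ([(W,(402.3,187.6)),(T,(297.5,193.3))],[(W,(402.3,187.6)),(S,(286,165))],[(W,(402.3,187.6)),(S,(286,165)),(T,(297.5,193.3))]): print(tri(o))
im=cv2.imread("pics/w4.png").astype(int)
for u in (420,450,480,505):
    r=im[150:330,u].min(1)>150; v=np.flatnonzero(r)+150; print(u,v.min(),v.max(),np.split(v,np.flatnonzero(np.diff(v)>3)+1).__len__(),[ (plane(W,(u,k.mean()),199).round(1),len(k)) for k in np.split(v,np.flatnonzero(np.diff(v)>3)+1)])
# top view bright prongs & crossbar
w=P("wrist");print([ (W[0]@(W[1]@np.array(p)+W[2]))/(W[1]@np.array(p)+W[2])[2] for p in ([415.4,-81.8,231],)])
```

```text
(array([491.5893729 , -58.945464  , 221.10219491]), np.float64(0.9546568756536324))
(array([494.13656649, -62.43622099, 213.72363248]), np.float64(0.6590496574228679))
(array([492.64894378, -60.20204691, 215.78366848]), np.float64(1.5198809208284099))
420 174 284 2 [(array([511.6, -62.8, 199. ]), 11), (array([ 514.6, -127.3,  199. ]), 8)]
450 177 301 3 [(array([528.3, -66. , 199. ]), 10), (array([ 533.2, -133.7,  199. ]), 9), (array([ 533.9, -143.8,  199. ]), 1)]
480 178 291 2 [(array([545.2, -71.2, 199. ]), 20), (array([ 551.5, -135.6,  199. ]), 9)]
505 151 291 5 [(array([556.5, -51.8, 199. ]), 1), (array([558.8, -70.3, 199. ]), 12), (array([559.5, -76.7, 199. ]), 4), (array([559.9, -80. , 199. ]), 1), (array([ 566.8, -137.1,  199. ]), 9)]
[array([250.73338709, 253.02982197,   1.        ])]
```

Request:
{"op": "nudge_tcp", "data": {"deltas": [[[0,-1,5,0,0],[0,-2,14,0,0],[0,-2,24,0,0],[0,-2,34,0,0],[0,-2,44,0,0],[0,-2,54,0,0],[0,-2,64,0,0],[0,-2,74,0,0],[0,-2,84,0,0],[0,-2,91,0,0],[0,-2,95,0,0],[0,-2,95,0,0]]]}}

```text
t: 7.37
eef_pos: [510.8, -94.5, 226.1]
ee_rot: [-0.0, 0.743, 0.67, -0.0]
ft_force: [0.1, -0.9, -0.6]
opening: 0.117
finger_force: 58.5
```

Run:
```python
from h import *
to([510.5,-94.3,194],-0.103)
W=P("wrist");w=env.grab_frame("wrist");b=env.grab_frame("scene");t=env.grab_frame("top")
cv2.imwrite("pics/c5.png",np.hstack([cv2.resize(w,(400,300)),cv2.resize(b[100:250,200:400],(400,300),interpolation=cv2.INTER_CUBIC)]))
```

```text
t 7.37 p [510.8 -94.5 226.1] shift [ 0.1 -0.3 32.1] F [ 0.1 -0.9 -0.6] op 0.117 ff 58.51849615573883
tool y ang -0.1029 tilt [-0.  0. -1.]
turn 0.00010835884061766166
```

View pics/c5.png

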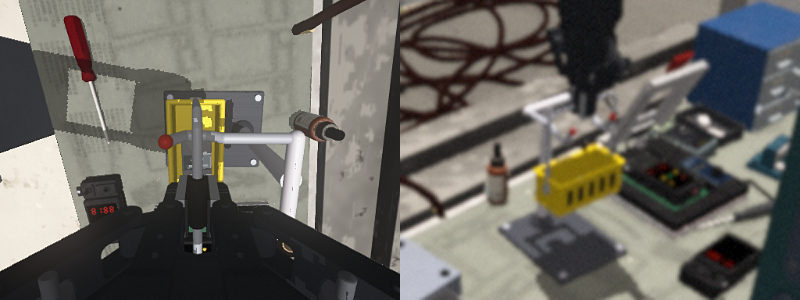

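Bar at u≈197 sits above the dip, between red tip (165) and crossbar (293) in the right proportion. Lower.

Request:
{"op": "nudge_tcp", "data": {"deltas": [[[0,0,0,4,0],[0,0,0,10,0],[0,0,0,16,0],[0,0,0,21,0],[0,0,0,24,0],[0,0,0,26,0],[0,0,0,28,0],[0,0,0,28,0],[0,0,0,28,0]]]}}

```text
t: 8.27
eef_pos: [510.1, -94.4, 198.4]
ee_rot: [0.0, 0.743, 0.67, 0.0]
ft_force: [0.5, -0.3, -1.0]
opening: 0.115
finger_force: 58.5
```

```bash
python3 -c "
from h import *
to([510.5,-94.3,194],-0.103)"
```

```text
t 8.27 p [510.1 -94.4 198.4] shift [0.1 0.4 4.4] F [ 0.5 -0.3 -1. ] op 0.115 ff 58.54877829551697
tool y ang -0.1031 tilt [ 0. -0. -1.]
turn -5.593268619330516e-05
```

Request:
{"op": "nudge_tcp", "data": {"deltas": [[[0,0,0,1,0],[0,0,0,2,0],[0,0,0,3,0],[0,0,0,3,0]]]}}

```text
t: 8.6
eef_pos: [510.0, -94.3, 195.1]
ee_rot: [-0.0, 0.743, 0.67, -0.0]
ft_force: [0.2, -0.3, -2.2]
opening: 0.117
finger_force: 58.5
```

Request:
{"op": "nudge_tcp", "data": {"deltas": [[[0,0,0,1,0],[0,0,0,1,0],[0,0,0,2,0],[0,0,0,2,0]]]}}

```text
t: 8.93
eef_pos: [510.0, -94.4, 193.1]
ee_rot: [-0.0, 0.743, 0.67, -0.0]
ft_force: [0.1, 0.2, -1.3]
opening: 0.116
finger_force: 58.6
```

Request:
{"op": "nudge_tcp", "data": {"deltas": [[[0,0,0,1,0],[0,0,0,1,0],[0,0,0,1,0]]]}}

```text
t: 9.18
eef_pos: [510.1, -94.4, 192.9]
ee_rot: [0.0, 0.743, 0.67, 0.0]
ft_force: [-1.7, -0.2, 1.0]
opening: 0.123
finger_force: 58.9
```

Request:
{"op": "nudge_tcp", "data": {"deltas": [[[0,0,0,1,0],[0,0,0,1,0],[0,0,0,1,0]]]}}

```text
t: 9.43
eef_pos: [510.2, -94.4, 192.7]
ee_rot: [0.001, 0.743, 0.67, 0.0]
ft_force: [-2.5, 0.4, 5.5]
opening: 0.12
finger_force: 59.4
```

Contact on the prongs. Release and rise.

Request:
{"op": "nudge_tcp", "data": {"deltas": [[[0,0,0,-1,0],[0.2,0,0,-1,0],[0.3,0,0,-1,0],[0.45,0,0,-1,0],[0.45,0,0,-1,0],[0.45,0,0,-1,0],[0.45,0,0,-1,0]]]}}

```text
t: 10.02
eef_pos: [510.0, -94.3, 192.1]
ee_rot: [-0.0, 0.743, 0.67, -0.0]
ft_force: [-0.2, -0.1, -0.5]
opening: 0.448
finger_force: 0.0
```

Request:
{"op": "nudge_tcp", "data": {"deltas": [[[0.45,0,0,-6,0],[0.45,0,0,-15,0],[0.45,0,0,-30,0],[0.45,0,0,-50,0],[0.45,0,0,-75,0],[0.45,0,0,-100,0],[0.45,0,0,-120,0],[0.45,0,0,-120,0]]]}}

```text
t: 10.68
eef_pos: [511.7, -94.8, 319.2]
ee_rot: [0.005, 0.743, 0.67, 0.003]
ft_force: [-0.2, 0.9, 1.0]
opening: 0.449
finger_force: 0.0
```

Run:
```python
from h import *
to([0,0,0])
w=env.grab_frame("wrist");b=env.grab_frame("scene");cv2.imwrite("pics/s6.png",b)
cv2.imwrite("pics/c6.png",np.hstack([cv2.resize(w,(400,300)),cv2.resize(b[100:250,200:400],(400,300),interpolation=cv2.INTER_CUBIC)]))
```

```text
t 10.68 p [511.7 -94.8 319.2] shift [  42.4 -522.3  313.2] F [-0.2  0.9  1. ] op 0.449 ff 0.0
tool y ang -0.103 tilt [ 0.011 -0.003 -1.   ]
```

View pics/c6.png

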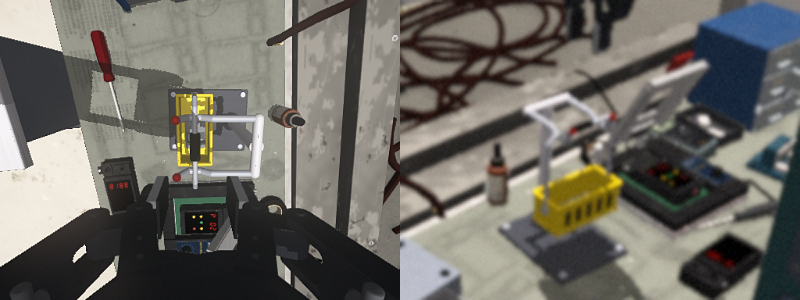

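Basket hangs with bar across both prongs, cell in it. Next: drawer.

Request:
{"op": "nudge_tcp", "data": {"deltas": [[[0,30,-26,0,0],[0,60,-51,0,-0.05],[0,91,-77,0,-0.1],[0,122,-104,0,-0.15],[0,153,-130,0,-0.2],[0,184,-156,0,-0.203],[0,214,-182,0,-0.203],[0,245,-208,0,-0.203],[0,245,-208,0,-0.203],[0,245,-208,0,-0.203],[0,245,-208,0,-0.203]]]}}

```text
t: 11.7
eef_pos: [328.1, 170.6, 311.2]
ee_rot: [-0.0, 0.671, 0.742, -0.001]
ft_force: [0.2, 0.1, 0.2]
opening: -0.002
finger_force: 0.0
```

Run:
```python
from h import *
to([330,170,61],0.098)
W=P("wrist");w=env.grab_frame("wrist");cv2.imwrite("pics/w7.png",w);np.savez("w7.npz",K=W[0],R=W[1],t=W[2])
w=w.astype(int);m=(w[...,0]>w[...,2]+50)&(w[...,0]>80)
c=max(cv2.findContours(m.astype(np.uint8),0,1)[0],key=cv2.contourArea);q=cv2.minAreaRect(c);print(q)
for k in cv2.boxPoints(q): print(k,plane(W,k,76).round(1),plane(W,k,30).round(1))
```

```text
t 11.7 p [328.1 170.6 311.2] shift [ -0.5   2.2 250.2] F [0.2 0.1 0.2] op -0.002 ff 0.0
tool y ang 0.1009 tilt [-0.001 -0.001 -1.   ]
turn 0.0028692982642648523
((318.2131652832031, 161.9826202392578), (7.501387119293213, 114.57763671875), 3.4682295322418213)
[311.00363 218.9396 ] [413.5 103.1  76. ] [424.8  86.4  30. ]
[317.93503 104.57183] [399.5 248.9  76. ] [409.1 250.4  30. ]
[325.4227   105.025635] [408.5 249.2  76. ] [419.2 250.8  30. ]
[318.4913 219.3934] [423.5 103.5  76. ] [436.1  86.8  30. ]
```

Request:
{"op": "nudge_tcp", "data": {"deltas": [[[0,0,1,40,0],[0,0,1,80,0],[0,0,1,120,0],[0,0,1,160,0],[0,0,1,200,0],[0,0,1,230,0],[0,0,1,245,0],[0,0,1,248,0],[0,0,1,248,0]]]}}

```text
t: 12.5
eef_pos: [329.1, 169.2, 62.9]
ee_rot: [-0.001, 0.672, 0.74, -0.002]
ft_force: [-0.6, 0.3, -0.2]
opening: 0.003
finger_force: 0.0
```

```bash
python3 -c "
from h import *
to([391,176,61],0.098)"
```

```text
t 12.5 p [329.1 169.2  62.9] shift [ 0.8 62.3  1.6] F [-0.6  0.3 -0.2] op 0.003 ff 0.0
tool y ang 0.0967 tilt [-0.004 -0.002 -1.   ]
turn -0.0013102441475507653
```

Push 120 mm in all, the first leg covering the open travel.

Request:
{"op": "nudge_tcp", "data": {"deltas": [[[0,1,12,0,0],[0,1,26,0,0],[0,1,40,0,0],[0,1,52,0,0],[0,1,62,0,0],[0,1,72,0,0],[0,1,82,0,0],[0,1,92,0,0],[0,1,102,0,0],[0,1,112,0,0],[0,1,120,0,0],[0,1,120,0,0]]]}}

```text
t: 13.5
eef_pos: [450.5, 184.0, 64.4]
ee_rot: [0.001, 0.671, 0.741, 0.001]
ft_force: [-0.1, -0.1, 0.4]
opening: -0.0
finger_force: 0.0
```

Request:
{"op": "nudge_tcp", "data": {"deltas": [[[0,0,5,0,0],[0,0,10,0,0],[0,0,10,0,0]]]}}

```text
t: 13.75
eef_pos: [458.3, 184.9, 64.2]
ee_rot: [-0.0, 0.671, 0.742, -0.001]
ft_force: [0.0, 0.3, 0.1]
opening: -0.001
finger_force: 0.0
```

Request:
{"op": "nudge_tcp", "data": {"deltas": [[[0,0,4,0,0],[0,0,8,0,0],[0,0,8,0,0]]]}}

```text
t: 14.0
eef_pos: [466.3, 185.7, 64.0]
ee_rot: [-0.001, 0.671, 0.742, -0.001]
ft_force: [-4.6, -0.6, 1.5]
opening: -0.002
finger_force: 2.0
```

Request:
{"op": "nudge_tcp", "data": {"deltas": [[[0,0,3,0,0],[0,0,6,0,0],[0,0,6,0,0]]]}}

```text
t: 14.25
eef_pos: [466.6, 185.7, 64.0]
ee_rot: [-0.005, 0.671, 0.742, -0.006]
ft_force: [-20.0, -2.6, 14.5]
opening: 0.002
finger_force: 10.6
```

Request:
{"op": "nudge_tcp", "data": {"deltas": [[[0,0,3,0,0],[0,0,5,0,0],[0,0,5,0,0]]]}}

```text
t: 14.5
eef_pos: [466.8, 185.7, 64.0]
ee_rot: [-0.009, 0.67, 0.742, -0.01]
ft_force: [-34.5, -5.0, 24.1]
opening: -0.001
finger_force: 17.8
```

Run:
```python
from h import *
to([391,176,61],0.098)
w=env.grab_frame("wrist");b=env.grab_frame("scene")
cv2.imwrite("pics/c8.png",np.hstack([cv2.resize(w,(400,300)),cv2.resize(b[150:320,120:346],(400,300),interpolation=cv2.INTER_CUBIC)]))
```

```text
t 14.5 p [466.8 185.7  64. ] shift [ -2.  -76.3   5.1] F [-34.5  -5.   24.1] op -0.001 ff 17.823274726979434
tool y ang 0.1011 tilt [-0.027 -0.004 -1.   ]
turn 0.00308592369281957
```

View pics/c8.png

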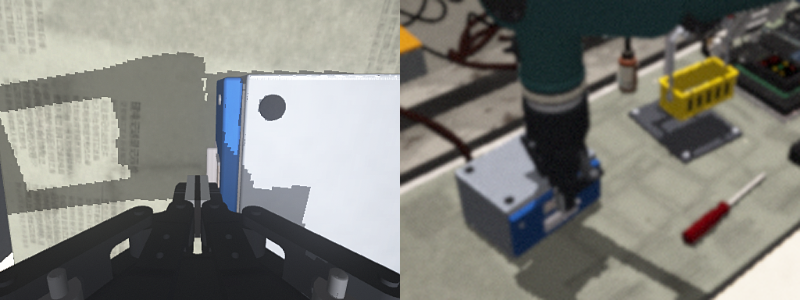

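Drawer front flush against the cabinet, hard stop felt. Back off and check.

Request:
{"op": "nudge_tcp", "data": {"deltas": [[[0,0,-8,0,0],[0,0,-25,0,0],[0,0,-50,0,0],[0,0,-80,0,0],[0,0,-100,0,0],[0,0,-100,-40,0],[0,0,-100,-80,0],[0,0,-100,-120,0],[0,0,-100,-160,0],[0,0,-100,-200,0],[0,0,-100,-200,0],[0,0,-100,-200,0]]]}}

```text
t: 15.6
eef_pos: [380.2, 177.2, 268.0]
ee_rot: [0.003, 0.671, 0.741, 0.004]
ft_force: [-0.0, 0.2, -0.0]
opening: -0.004
finger_force: 0.0
```

Run:
```python
from h import *
to([391,176,61])
W=P("wrist");w=env.grab_frame("wrist").astype(int);m=(w[...,0]>w[...,2]+50)&(w[...,0]>80)
c=max(cv2.findContours(m.astype(np.uint8),0,1)[0],key=cv2.contourArea)
for k in cv2.boxPoints(cv2.minAreaRect(c)): print(plane(W,k,76).round(1))
T=env.grab_frame("top");s=env.grab_frame("scene")
cv2.imwrite("pics/c9.png",np.hstack([cv2.resize(T[140:260,150:350],(400,300)),cv2.resize(s[120:320,140:373],(400,300),interpolation=cv2.INTER_CUBIC)]))
```

```text
t 15.6 p [380.2 177.2 268. ] shift [ -2.6   8.6 207.1] F [-0.   0.2 -0. ] op -0.004 ff 0.0
tool y ang 0.0998 tilt [ 0.009  0.002 -1.   ]
[487.8 111.   76. ]
[473.9 256.8  76. ]
[483.1 257.   76. ]
[498.1 111.   76. ]
```

View pics/c9.png

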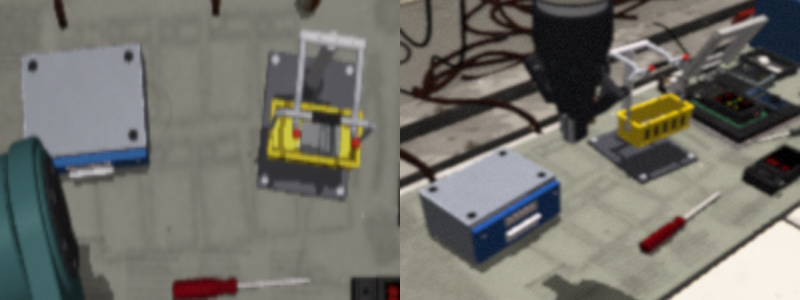

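The drawer is shut: the inner edge of its front is at x≈490.6 mm, level with the cabinet face. The basket hangs across both prongs with the cell in it.

Request:
{"op": "nudge_tcp", "data": {"deltas": [[[0,0,0,0,0],[0,0,0,0,0],[0,0,0,0,0],[0,0,0,0,0]]], "lines": "1,1"}}

```text
t: 16.08
```

```bash
python3 -c "
from station import env
print(env.finish_job())"
```

```text
the job is handed in; nothing more can be done
None
```

I handed the job in at about 16 s: the basket hangs on both prongs with the battery cell in it and the drawer is pushed fully home, by my last camera check, but the hand-in returned no verdict.

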